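Square up the blood-grouping tiles and shut their case

TASK

The four blood-grouping tiles were put down crookedly in their grey case. With the cover still open, tap the stack's open edges from the front and from the right until all four tiles lie flush with one another, right up against the back and side guides; then swing the blue cover over and shut it fully. Leave the dropper bottles, the pot and the pen around the case where they are.

Things in the scene. Friction and masses are not known exactly. Their poses are not given: they have to be found in the camera images.
- tile_case: Grey tile case, fixed. Origin: centre of its underside, under the squared stack's place; x to its back guide, y to its side guide (left), z up. Front (-x) and right (-y) are open. Floor top 12 mm above the table, ending 58 mm in front and 45 mm right of the origin, just within a squared stack. A tile touching both guides is centred over the origin, axes parallel.
- back_guide (a point): Middle of the back guide's inner face, half way up: at x = +60, y = 0, z = 31 mm of the case. The guide is 6 mm thick, its top 50 mm above the table.
- side_guide (a point): Middle of the side guide's inner face, half way up: at x = 0, y = +45, z = 30 mm of the case. The guide is 6 mm thick, its top 47 mm above the table; the blue cover is hinged along its top.
- tile1: Smooth, rigid, flat plastic blood-grouping tile (slides easily), 120 x 90 x 8 mm, 96 to 170 g, with twelve shallow wells drawn on top; pale blue. Origin: centre of its underside; its x axis runs along the 120 mm side, z up. Number 1 from the bottom of the stack of four. At the start it lies 6 to 26 mm short of the back guide and 8 to 24 mm short of the side guide, turned up to 0.09 rad.
- tile2: Smooth, rigid, flat plastic blood-grouping tile (slides easily), 120 x 90 x 8 mm, 96 to 170 g, with twelve shallow wells drawn on top; white. Origin: centre of its underside; its x axis runs along the 120 mm side, z up. Number 2 from the bottom of the stack of four. At the start it lies 6 to 26 mm short of the back guide and 8 to 24 mm short of the side guide, turned up to 0.09 rad.
- tile3: Smooth, rigid, flat plastic blood-grouping tile (slides easily), 120 x 90 x 8 mm, 96 to 170 g, with twelve shallow wells drawn on top; pale blue. Origin: centre of its underside; its x axis runs along the 120 mm side, z up. Number 3 from the bottom of the stack of four. At the start it lies 6 to 26 mm short of the back guide and 8 to 24 mm short of the side guide, turned up to 0.09 rad.
- tile4: Smooth, rigid, flat plastic blood-grouping tile (slides easily), 120 x 90 x 8 mm, 96 to 170 g, with twelve shallow wells drawn on top; white. Origin: centre of its underside; its x axis runs along the 120 mm side, z up. Number 4 from the bottom of the stack of four. At the start it lies 6 to 26 mm short of the back guide and 8 to 24 mm short of the side guide, turned up to 0.09 rad.
- cover (a joint): Angle of the blue cover about the case's x axis: 0 = closed (level, 6 mm over the stack), 1.57 = upright, up to 2.45 = leaning back to the left; starts at 2.1 to 2.35. Stiff hinge: it stays where it is left; 1 to 3 N at its free edge move it. Closing swings the free edge from the left (+y) up, over to the right (-y) and down.
- cover_hinge (a point): Middle of the cover's hinge line, which runs along the case's x axis: at x = 0, y = +48, z = 52 mm in the case's frame.
- cover_edge (a point): Middle of the cover's free edge, on its outer face, 106 mm from the hinge line. The cover is a plate 4 mm thick, x = -70 to +71 mm of the case; closed, its outer face is 54 mm above the table. On its inner side a 37 mm deep flap runs along this edge and a 13 mm lip along the right two thirds of its front; shut, they clear a squared stack by 9 mm (right) and 6 mm (front).
- dropper_blue: Bystander: small white dropper bottle with blue cap and band, 31 mm across, 74 mm tall, origin under its centre. Stands behind the case.
- dropper_yellow: Bystander: the same with yellow cap and band.
- dropper_black: Bystander: the same with black cap and band.
- swab_pot: Bystander: low white lidded pot, 80 mm across, 50 mm tall, origin under its centre; to the left of the case.
- pen: Bystander: navy pen lying along its x axis, 137 mm long, 12 mm thick, origin under its middle; to the right of the case.
Things that resemble listed ones, but are neither listed nor needed, are in the scene too. What is shaped like the tile4 but brown or yellow is not meant.

How it is judged:
By the outcome, as a careful person would: the job done as asked, in the order asked, and still so for the second after the job is handed in, with the robot touching nothing.
It also fails if it takes over 69 s, if anything falls off the work surface, if the arm or the gripper's body presses on something with over 40 N, if the wrist force passes 120 N, or if a joint passes its speed limit or range.

ROBOT

A 6-joint arm with a two-finger parallel gripper is mounted at the origin on the work surface. World frame = base frame: x ahead of the robot, y to its left, z up, the work surface at z = 0. Lengths are in mm, angles in degrees, forces in N, time in s.
With the tool pointing down it reaches from about 325 to 925 mm from the base axis. Payload 3.1 kg.
Tool frame: the origin (TCP) lies at the very end of the fingers, on their centre line; the grasp point (between the pads) lies grasp_offset behind it (grasp_offset is the distance from the TCP to the grasp point, in mm); z points along the fingers, y is the line along which they close (so a half turn about z gives the same grasp; the last joint's range is limited). The gripper opens to 85 mm and grips with 20 to 120 N. Pads are 22 mm wide; open, the fingers measure 114 mm over their backs; the gripper's body (76 mm by 85 mm) begins 54 mm behind the grasp point. The pads swing forward as they close: fully open they stand 13 mm farther back than shut.
Start: joints at [-71.631, 12.427, 92.441, -0, 75.132, -6.429], TCP at [262.156, -567.374, 231.3] pointing down, gripper open.
Joint ranges: [-157.48, 157.48], [-44.54, 120.13], [17.64, 146.25], [-64.5, 244.5], [7.68, 150.69], [-147.95, 147.95]. Speed limits (degrees/s): [159.86, 159.86, 180, 180, 180, 180].

INTERFACE

Orientations are given as [roll, pitch, yaw] about the fixed x, y, z axes, in that order (R = Rz(yaw) Ry(pitch) Rx(roll)).
In Python, from station import * gives the robot as it stands. Calls block until the motion is done:
- goto(position, orientation): joint-space move of the TCP to a pose.
- move_l(position, attitude=None, speed=150): straight line of the TCP; attitude=None keeps the orientation; speed is the mean speed in mm/s.
- move_j(angles): joint-space move.
- grip(opening, squeeze=None): finger opening in mm; squeeze is the grip in N (None keeps the last); returns when the fingers have stopped.
- wait(seconds).
- solve_ik(position, orientation): joint angles nearest the present ones, or None.
- get_obs(): the state.
- get_image(name): name is "scene" or "top" or "wrist"; returns the picture (420x560x3 uint8, red, green, blue); there is no depth.
- get_calibration(name): a dict with "fx", "fy", "cx", "cy" (pixels), "R" (3x3) and "t" (3): a world point X has camera coordinates R X + t; the wrist camera has in their place "mount" (4x4, takes a point from camera to tool coordinates, whose origin is the TCP and whose axes are the flange's). Camera axes: x right, y down, z forward; pixel columns grow to the right and rows downward; lengths in mm; the calibration is good to about 2 mm. A picture is of the moment at which its call begins: read the wrist's pose just before it. get_calibration takes no time and is no camera call.
A pose or a line that the arm cannot do raises Unreachable and nothing moves.
- sign_off(): hands the job in; it is judged then, once.
Trained networks look in the newest picture that a camera, given by its name, has taken for a name from the list of things; names that differ only in an ending like _2 or _b are one class to them, and where a whole thing is asked for, a point or a joint stands for the part that bears it (a point fixed in the world has none). Each returns a list of dicts, best first, with "score" (0 to 1); they miss things now and then, are a little off and sometimes report something else, mostly with a low value. They report only what shows in the picture. A call takes as long as a camera call. They do not tell look-alikes from the thing itself.
- spot_in(name, camera): "extent" ([centre column, centre row, width, height] in pixels, round what is visible of it).
- regions_of(name, camera): "region" (420x560 bool, what is visible of it) and "extent" ([centre column, centre row, width, height] in pixels, round what is visible of it).
The state is a dict: "t": time; "joint_pos": joint angles; "qvel": joint speeds; "effort": joint torques, N m; "tcp_pos": TCP position; "ee_rot": TCP orientation; "wrist_force": force on the tool from outside, world axes, zero at the start; "moment": the same for the moment, N m; "grip_width": finger opening in mm; "grip_force": force on a finger pad.
Only numpy, scipy, OpenCV 4.12 (cv2) and the standard library are available. Lean on these libraries where they do the work, as an engineer would, in place of code of your own. Each camera call takes 0.05 s, during which the arm holds its last target. There are 200 camera calls.

## Working session

There is one attempt and no reset: what is moved stays moved. The work goes in short steps, each a Python script; the robot and the scene stay as the last script left them, time stands still between calls to the robot, and variables do not carry over. Pictures are saved under pics/ and viewed, at most 10 in all, crops included, and the job is handed in when it is done.

```bash
ls; mkdir -p pics; python3 - <<'E'
from station import *
import cv2,numpy as np
for n in ("scene","top"):
    im=get_image(n); cv2.imwrite(f"pics/{n}0.png",im[:,:,::-1])
    c=get_calibration(n); print(n,c)
    for k in ("tile_case","tile4","cover","swab_pot","pen","dropper_blue"):
        print(k,[(round(d["score"],2),np.round(d["extent"]).tolist()) for d in spot_in(k,n)[:3]])
print(get_obs())
E
```

```text
pics
scene {'fx': 425.886245186906, 'fy': 425.886245186906, 'cx': 276.8990333958876, 'cy': 209.78252415084992, 'R': array([[ 0.71301211,  0.70112546,  0.00606732],
       [ 0.51870247, -0.52163454, -0.6773811 ],
       [-0.47176422,  0.48612806, -0.73560725]]), 't': array([-332.13104289, -286.31048565, 1309.12318625])}
tile_case [(0.66, [289.0, 217.0, 70.0, 107.0]), (0.23, [306.0, 165.0, 28.0, 29.0])]
tile4 [(0.81, [108.0, 325.0, 73.0, 71.0]), (0.79, [261.0, 239.0, 71.0, 53.0]), (0.77, [348.0, 224.0, 54.0, 37.0])]
cover [(0.79, [288.0, 196.0, 73.0, 64.0])]
swab_pot []
pen [(0.87, [200.0, 330.0, 62.0, 12.0])]
dropper_blue [(0.53, [332.0, 255.0, 18.0, 29.0]), (0.41, [280.0, 243.0, 30.0, 42.0])]
top {'fx': 444.70665667850903, 'fy': 444.70665667850903, 'cx': 277.63399320007363, 'cy': 212.95435497614832, 'R': array([[-0.0275462 , -0.99916782, -0.03008105],
       [-0.98891482,  0.0316312 , -0.14507568],
       [ 0.14590645,  0.02575131, -0.98896318]]), 't': array([ -65.42631495,  570.36099367, 1120.84321668])}
tile_case [(0.64, [274.0, 212.0, 69.0, 69.0])]
tile4 [(0.89, [309.0, 209.0, 42.
[... 231 characters left out ...]
 [275.0, 160.0, 13.0, 17.0])]
{'t': 0.7, 'joint_pos': array([-7.16319736e+01,  1.24237939e+01,  9.24376940e+01, -8.41404637e-04,
        7.51333266e+01, -6.42845661e+00]), 'qvel': array([ 0.05094204, -0.03782908, -0.00297703, -0.07029024, -0.00696269,
       -0.14400234]), 'effort': array([-4.93958282e-05, -3.96736407e+01, -3.04164219e+01, -1.18967937e-04,
        7.50839372e-04, -1.22535699e-06]), 'tcp_pos': array([ 262.15189486, -567.40417497,  231.37022726]), 'ee_rot': array([1.79994938e+02, 1.38872122e-03, 2.47966988e+01]), 'wrist_force': array([0.13800131, 0.03492234, 0.82298669]), 'moment': array([0.03842199, 0.00620446, 0.01863765]), 'grip_force': 0.0, 'grip_width': 85.21922982653456}
```

View pics/scene0.png

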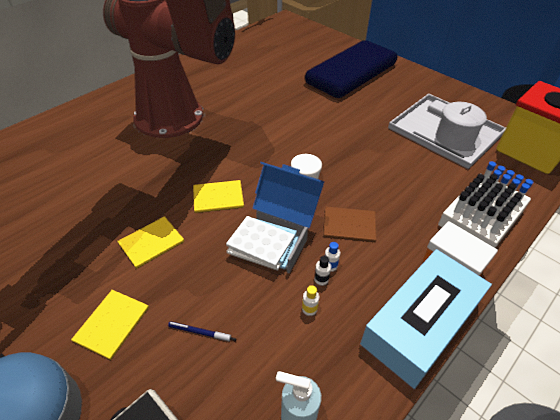

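View pics/top0.png

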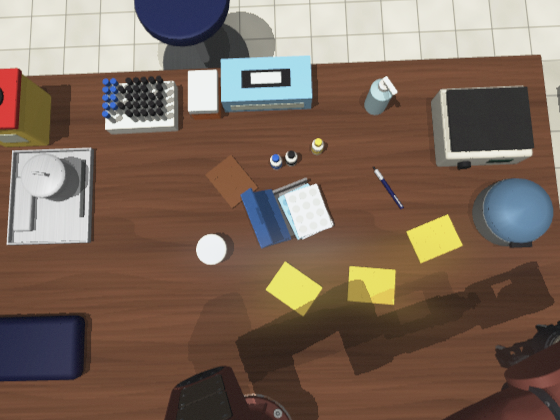

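The scene picture shows the case in the middle, with its white top tile near (262,242) and the cover open behind-left of it. In the top picture the tile is at about (308,210), the blue cover at (265,217) and the back guide at about (292,186). The droppers stand behind at (275–318,145–160), the pot is at (211,249) and the pen at (388,188). The case yaw is about +17°.

```bash
cat > h.py <<'E'
from station import *
import cv2,numpy as np
from scipy.spatial.transform import Rotation as Ro
def cam(n,o=None):
    c=get_calibration(n)
    if n!="wrist": return c,c["R"],c["t"]
    o=o or get_obs(); M=np.array(c["mount"]); T=np.eye(4)
    T[:3,:3]=Ro.from_euler("xyz",o["ee_rot"],degrees=True).as_matrix(); T[:3,3]=o["tcp_pos"]
    W=np.linalg.inv(T@M); return c,W[:3,:3],W[:3,3]
def ray(n,uv,z,k=None):
    c,R,t=k or cam(n); d=R.T@np.array([(uv[0]-c["cx"])/c["fx"],(uv[1]-c["cy"])/c["fy"],1]); o=-R.T@t
    return o+d*(z-o[2])/d[2]
def proj(P,k):
    c,R,t=k; q=np.atleast_2d(P)@R.T+t; return q[:,:2]/q[:,2:]*[c["fx"],c["fy"]]+[c["cx"],c["cy"]]
E
python3 - <<'E'
from h import *
for uv in [(308,210),(288,243),(292,186)]: print(ray("top",uv,45).round(0))
for k,uv,z in [("blue",(275,162),0),("black",(291,158),0),("yel",(318,150),0),("pot",(211,249),50),("pen",(375,168),6),("pen2",(402,207),6)]: print(k,ray("top",uv,z).round(0))
print(get_calibration("wrist"))
p=ray("top",(302,212),45)
M=np.array(get_calibration("wrist")["mount"])
# candidate: camera centred over the case, tool down, yaw options
for yaw in (17,107,-73,-163):
  R=Ro.from_euler("xyz",[180,0,yaw],degrees=True).as_matrix()
  d=R@M[:3,2]; h=330
  cp=p-d*h/(-d[2])*1.0
  cp[2]=p[2]+h
  tcp=cp-R@M[:3,3]
  print(yaw,tcp.round(),solve_ik(tcp.tolist(),[180,0,yaw]))
E
```

```text
[ 573. -162.   45.]
[ 489. -107.   45.]
[ 638. -122.   45.]
blue [716. -78.   0.]
black [ 726. -122.    0.]
yel [ 746. -197.    0.]
pot [479.  91.  50.]
pen [ 688. -349.    6.]
pen2 [ 579. -414.    6.]
{'fx': 297.3018021092651, 'fy': 297.3018021092651, 'cx': 280.4040168869463, 'cy': 211.28428267224243, 'mount': array([[ 2.97768471e-04, -9.45481624e-01, -3.25675313e-01,
         8.51877516e+01],
       [ 9.99999630e-01,  1.85129973e-05,  8.60564653e-04,
         1.46717351e-01],
       [-8.07618840e-04, -3.25675448e-01,  9.45481280e-01,
        -1.42670961e+02],
       [ 0.00000000e+00,  0.00000000e+00,  0.00000000e+00,
         1.00000000e+00]])}
17 [ 595. -137.  232.] [-1.95555650e+01  1.06613530e+01  9.44015743e+01 -2.54444375e-14
  7.49370727e+01  5.34444350e+01]
107 [ 559. -119.  232.] [-19.02110384   5.93217667  99.72531492   0.          74.34250841
 -36.02110384]
-73 [ 577. -173.  232.] [-2.33696205e+01  9.62966625e+00  9.55913990e+01 -2.54444375e-14
  7.47789347e+01  1.39630380e+02]
-163 [ 541. -155.  232.] [ -23.10044988    4.80649782  100.94301301    0.           74.25048917
 -130.10044988]
```

```bash
python3 - <<'E'
from h import *
p=ray("top",(302,212),45)
M=np.array(get_calibration("wrist")["mount"]); yaw=-163;h=280
R=Ro.from_euler("xyz",[180,0,yaw],degrees=True).as_matrix(); d=R@M[:3,2]
cp=p+d*h/d[2]; tcp=cp-R@M[:3,3]
goto(tcp.tolist(),[180,0,yaw]); wait(0.3)
o=get_obs(); np.save("o1.npy",o,allow_pickle=True)
im=get_image("wrist"); cv2.imwrite("w1.png",im[:,:,::-1]); 
cv2.imwrite("pics/w1.png",cv2.resize(im[40:400,80:480,::-1],(800,720))[:600])
print(o["t"],o["tcp_pos"])
E
```

```text
2.8667 [ 557.28496249 -150.04094308  182.36656936]
```

View pics/w1.png

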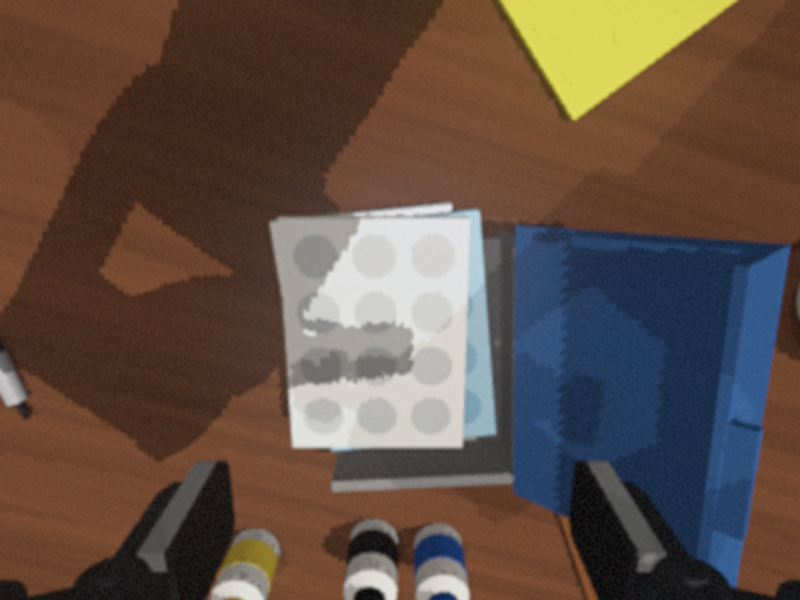

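The wrist crop (offset 80,40, scale ×2) shows the crooked stack with tile4 corners at about (271,221), (469,218), (463,447) and (292,448). The back guide's top inner edge runs (333,478)–(512,473). The cover's hinge line runs (514,228)–(514,492), and the side guide lies just left of it.

```bash
python3 - <<'E'
from h import *
from scipy.optimize import least_squares
o=np.load("o1.npy",allow_pickle=True).item(); k=cam("wrist",o)
f=lambda q:np.array(q)/2+[80,40]
# case points: hinge-line ends (inner face of cover at hinge), guide inner top edge line
H=[ray(0,f(q),52,k) for q in [(514,228),(514,492)]]; G=[ray(0,f(q),50,k) for q in [(333,478),(512,473)]]
T=[ray(0,f(q),44,k) for q in [(271,221),(469,218),(463,447),(292,448)]]
S=[ray(0,f(q),47,k) for q in [(500,240),(500,470)]]
for n,a in (("H",H),("G",G),("S",S)): d=a[1]-a[0]; print(n,np.round(a,1).tolist(),np.linalg.norm(d).round(1),np.degrees(np.arctan2(d[1],d[0])).round(1))
print("T",np.round(T,1).tolist(),[np.linalg.norm(T[i]-T[(i+1)%4]).round(1) for i in range(4)])
def res(p):
    c,s=np.cos(p[2]),np.sin(p[2]); L=lambda P:((P[0]-p[0])*c+(P[1]-p[1])*s,-(P[0]-p[0])*s+(P[1]-p[1])*c)
    return [L(G[0])[0]-60,L(G[1])[0]-60,*[L(q)[1]-45 for q in S],.7*(L(H[0])[1]-49),.7*(L(H[1])[1]-49),.7*(L(H[0])[0]+70),.7*(L(H[1])[0]-71)]
r=least_squares(res,[563,-145,.3]); print(r.x,np.degrees(r.x[2]),r.fun.round(1)); np.save("case.npy",r.x)
c,s=np.cos(r.x[2]),np.sin(r.x[2])
for P in T: print(np.round([(P[0]-r.x[0])*c+(P[1]-r.x[1])*s,-(P[0]-r.x[0])*s+(P[1]-r.x[1])*c],1))
# overlay of predicted case outline
im=cv2.imread("w1.png")
def dr(Q,col):
    W=[[r.x[0]+c*x-s*y,r.x[1]+s*x+c*y,z] for x,y,z in Q]; u=proj(np.array(W),k); cv2.polylines(big,[np.int32((u-[200,90])*3.6)],True,col,1)
big=cv2.resize(im[90:256,200:402],None,fx=3.6,fy=3.6,interpolation=cv2.INTER_CUBIC)
dr([(60,-45,50),(60,45,50)],(0,0,255)); dr([(-58,45,47),(60,45,47)],(0,255,0)); dr([(-70,48,52),(71,48,52)],(0,255,255)); dr([(-58,-45,12),(60,-45,12),(60,45,12),(-58,45,12)],(255,0,255))
cv2.imwrite("pics/ov.png",big)
E
```

```text
H [[500.3, -113.7, 52.0], [631.0, -64.8, 52.0]] 139.5 20.5
G [[652.1, -159.0, 50.0], [621.5, -69.1, 50.0]] 94.9 108.8
S [[507.8, -116.9, 47.0], [623.2, -74.8, 47.0]] 122.8 20.1
T [[531.0, -221.7, 44.0], [502.7, -133.6, 44.0], [617.3, -97.3, 44.0], [644.5, -184.2, 44.0]] [np.float64(92.4), np.float64(120.2), np.float64(91.1), np.float64(119.5)]
[ 5.81625367e+02 -1.37117065e+02  3.45255320e-01] 19.78167270592155 [-1.1  0.5 -1.  -0.4  0.4  1.6  1.  -0.1]
[-76.2 -62.4]
[-73.1  30. ]
[47.1 25.4]
[ 43.2 -65.6]
```

View pics/ov.png

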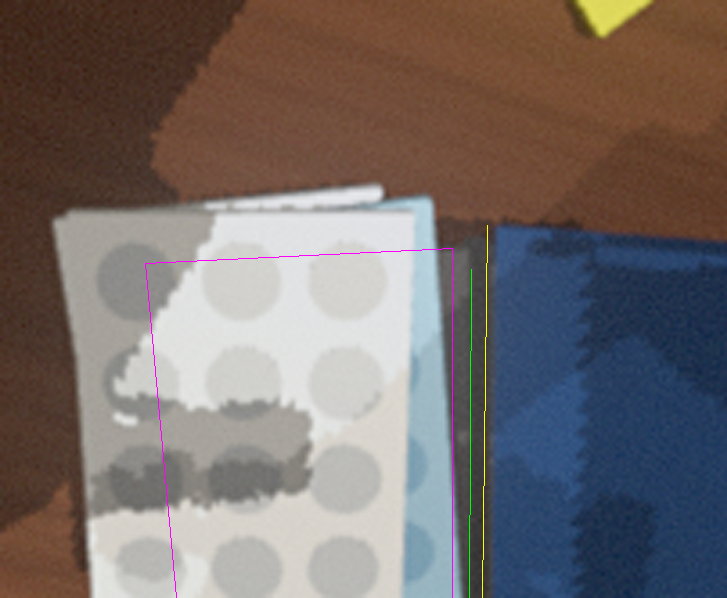

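The overlay fits to about 1–2 mm, so the case is at (582,-137) with yaw about 20°. I'll tap with the fingers spread, giving two contact points parallel to the guide.

```bash
cat >> h.py <<'E'
C=np.load("case.npy"); YAW=19.9
def W(x,y,z):
    a=np.radians(YAW); return [C[0]+np.cos(a)*x-np.sin(a)*y, C[1]+np.sin(a)*x+np.cos(a)*y, z]
def loc(p):
    a=np.radians(YAW); d=np.array(p[:2])-C[:2]; return np.array([np.cos(a)*d[0]+np.sin(a)*d[1],-np.sin(a)*d[0]+np.cos(a)*d[1]])
def force():
    f=get_obs()["wrist_force"]; return np.append(loc(f[:2]+C[:2]),f[2])
def push(ax,off,start,near,end,lim,z=5):
    P=lambda s,h=z:W(s,off,h) if ax==0 else W(off,s,h)
    goto(P(start,75),[180,0,YAW+90*ax]); move_l(P(start),speed=120); wait(.15); f0=force()[ax]
    move_l(P(near),speed=70); s=near; print("near",(force()-0)[ax]-f0)
    while s<end:
        s+=1; move_l(P(s),speed=25); f=force()[ax]-f0
        if abs(f)>lim: break
    wait(.15); print("axis",ax,"cmd",s,"real",loc(get_obs()["tcp_pos"])[ax].round(1),"F",(force()[ax]-f0).round(1))
    move_l(P(s-15),speed=60); move_l(P(s-15,75),speed=150); print("t",get_obs()["t"])
E
python3 - <<'E'
from h import *
grip(45)
o=get_obs(); print(o["grip_width"])
push(0,-17,-110,-80,-62,15)
push(1,0,-110,-65,-47,15)
wait(.2); o=get_obs(); np.save("o2.npy",o,allow_pickle=True)
move_l([o["tcp_pos"][0],o["tcp_pos"][1],170])
o=get_obs(); np.save("o2.npy",o,allow_pickle=True)
im=get_image("wrist"); cv2.imwrite("pics/w2.png",im[:,:,::-1])
E
```

```text
44.5830777315984
near 0.585799920532204
axis 0 cmd -67 real -72.7 F -16.2
t 11.775
near 0.6287985563347469
axis 1 cmd -47 real -51.1 F -12.1
t 20.525
```

View pics/w2.png

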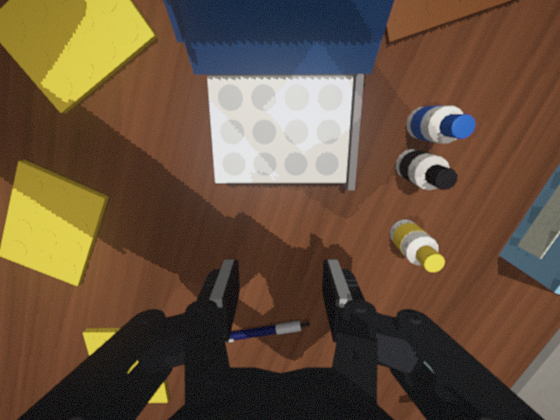

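The wrist picture shows the stack looking square: top tile corners are about (209,77), (352,75), (350,183) and (215,184), against the back guide at x≈355. A second, firmer tap from each side will make sure.

```bash
sed -i 's/        if abs(f)>lim: break/        print(s,f.round(1),end="; ")\n        if abs(f)>lim: break/' h.py
python3 - <<'E'
from h import *
push(0,3,-92,-76,-60,22)
push(1,0,-72,-55,-38,22)
o=get_obs(); move_l([*o["tcp_pos"][:2],150])
o=get_obs(); np.save("o3.npy",o,allow_pickle=True)
im=get_image("wrist"); cv2.imwrite("w3.png",im[:,:,::-1])
cv2.imwrite("pics/w3.png",cv2.resize(im[30:230,160:400,::-1],None,fx=3,fy=3,interpolation=cv2.INTER_CUBIC))
E
```

```text
near -21.005006255752466
-75 -23.2; axis 0 cmd -75 real -83.1 F -23.0
t 25.6083
near 0.7984773667813494
-54 0.1; -53 0.4; -52 0.6; -51 -0.2; -50 -3.1; -49 -5.6; -48 -8.3; -47 -9.9; -46 -11.7; -45 -14.0; -44 -16.2; -43 -17.5; -42 -20.6; -41 -22.8; axis 1 cmd -41 real -51.4 F -22.7
t 32.9333
```

View pics/w3.png

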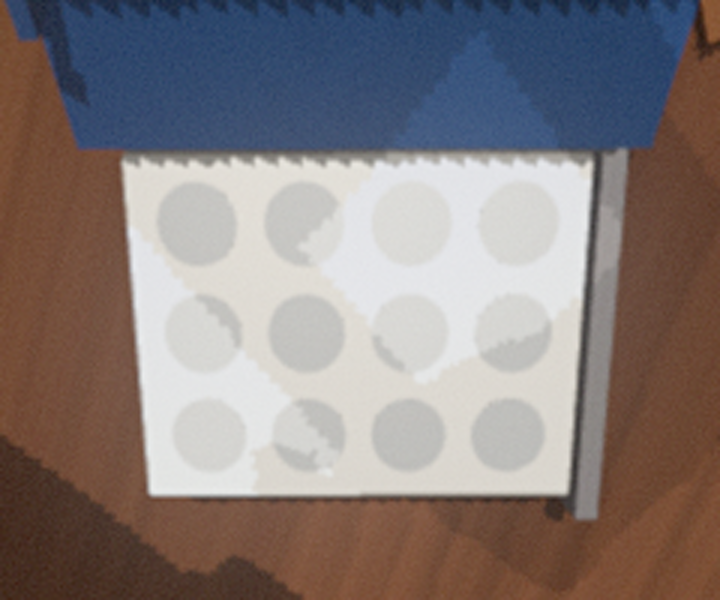

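The stack is square to the guides in this crop: tile corners are (123,157), (594,155), (570,496) and (149,494), and the guide strip runs (602,150)–(577,518). The second front tap stopped early at x=-83, presumably because the gripper knuckle hit the cover's front edge. I'll measure the gap to the guides before tapping again.

```bash
python3 - <<'E'
from h import *
o=np.load("o3.npy",allow_pickle=True).item(); k=cam("wrist",o)
f=lambda q:np.array(q)/3+[160,30]
for n,q,z in [("t front-left",(123,157),44),("t back-left",(594,155),44),("t back-right",(570,496),44),("t front-right",(149,494),44),
 ("guide in",(602,152),50),("guide in end",(577,518),50),("guide out",(627,152),50),("guide out end",(597,518),50),("cover hinge f",(78,150),52),("cover hinge b",(650,150),52)]:
    P=ray(0,f(q),z,k); print(n,P.round(1),loc(P).round(1))
E
```

```text
t front-left [ 508.1 -112.2   44. ] [-60.6  48.4]
t back-left [621.  -70.8  44. ] [59.6 48.9]
t back-right [ 652.5 -155.5   44. ] [ 60.4 -41.4]
t front-right [ 538.3 -196.3   44. ] [-60.9 -40.9]
guide in [621.4 -70.5  50. ] [60.1 49.1]
guide in end [ 655.1 -159.6   50. ] [ 61.4 -46.2]
guide out [627.3 -68.3  50. ] [66.3 49.1]
guide out end [ 660.4 -157.7   50. ] [ 67.1 -46.2]
cover hinge f [ 499.3 -114.4   52. ] [-69.6  49.4]
cover hinge b [632.  -66.3  52. ] [71.4 49.4]
```

The tile's back edge coincides with the back guide. Its y extent gives a +3.7 mm correction to my case y. I'll do one last front tap, offset to the right and with the camera on the front side so the front faces show.

```bash
python3 - <<'E'
import numpy as np
C=np.load("case.npy"); a=np.radians(19.9); C[0]-=3.7*np.sin(a); C[1]+=3.7*np.cos(a); np.save("case.npy",C)
E
sed -i 's/def push(ax,off,start,near,end,lim,z=5)/def push(ax,off,start,near,end,lim,z=5,flip=0)/; s/YAW+90\*ax\]/YAW+90*ax-flip]/' h.py
python3 - <<'E'
from h import *
push(0,-16,-92,-77,-60,20,flip=180)
goto(W(-75,-10,110),[180,0,YAW-180])
o=get_obs(); np.save("o4.npy",o,allow_pickle=True)
im=get_image("wrist"); cv2.imwrite("w4.png",im[:,:,::-1]); s=get_image("scene")
a=cv2.resize(im[60:330,120:480,::-1],(800,600)); cv2.imwrite("pics/w4.png",a)
b=cv2.resize(s[150:290,210:350,::-1],None,fx=4,fy=4,interpolation=cv2.INTER_CUBIC); cv2.imwrite("pics/s4.png",b)
print(get_obs()["t"])
E
```

```text
near -0.6656535002789137
-76 0.2; -75 0.6; -74 -0.1; -73 -0.2; -72 -1.0; -71 -4.8; -70 -8.6; -69 -11.3; -68 -14.3; -67 -17.5; -66 -18.6; -65 -22.3; axis 0 cmd -65 real -72.1 F -21.4
t 40.5
40.8667
```

View pics/w4.png

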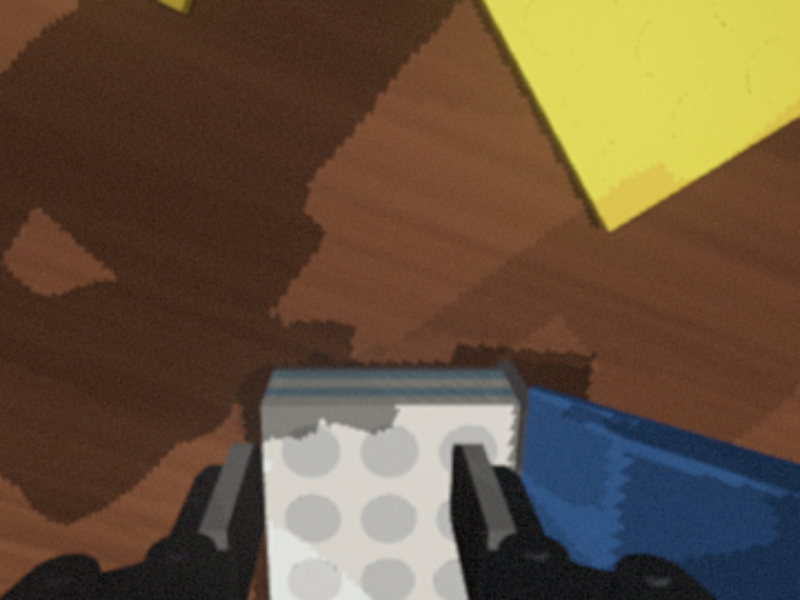

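View pics/s4.png

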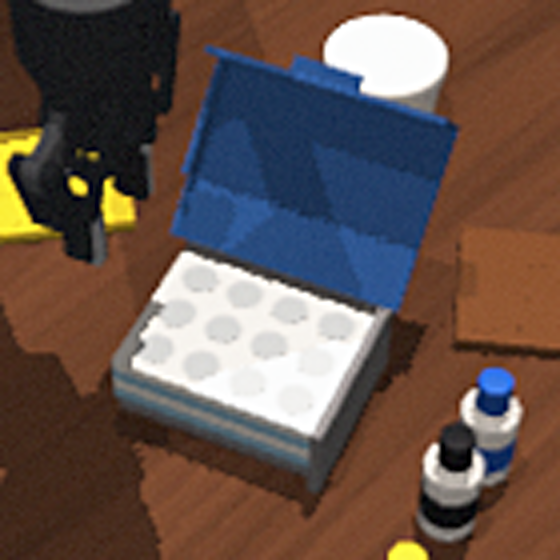

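Both views show all four tiles flush. In the wrist crop the front faces line up at rows 370–400; in the scene crop the right faces line up too, with the stack against the guides. Next I'll close the cover with the shut fingers, following the hinge arc from the left.

```bash
python3 - <<'E'
from h import *
o=get_obs()["tcp_pos"]; move_l([*o[:2],215],speed=250); 
goto(W(0,155,215),[180,0,YAW-180]); grip(0)
move_l(W(0,155,100),speed=200); wait(.1); f0=force()
r=85
for th in np.arange(2.35,-0.01,-0.1305):
    c,s=np.cos(th),np.sin(th); q=np.array([48-r*c+2*s,52+r*s+2*c]); e=48-106*c+2*s
    ov=3
    y=max(q[0],e)-ov*max(s,0)+14.5; z=q[1]-(ov*c if th<1.57 else 0)
    move_l(W(0,y,z),speed=110); f=force()-f0; print(round(th,2),f.round(1),end="; ")
    if np.linalg.norm(f)>35: print("STOP"); break
print(get_obs()["t"],loc(get_obs()["tcp_pos"]),get_obs()["tcp_pos"][2])
E
```

```text
2.35 [-0.3  1.6  1. ]; 2.22 [-0.3  1.  -0.6]; 2.09 [-0.5  0.5  0.2]; 1.96 [ 0.1  0.1 -0.2]; 1.83 [-0.1 -0.7 -0.5]; 1.7 [-1.3  0.1  0.5]; 1.57 [0.8 0.3 0.1]; 1.44 [-0.1 -0.3 -1.2]; 1.31 [ 0.6 -0.1 -0.5]; 1.18 [ 0.1 -0.4 -0.7]; 1.04 [-0.1 -0.1 -0.1]; 0.91 [-0.2  1.1  0.2]; 0.78 [-0.1  0.4 -0.2]; 0.65 [-0.5  0.4 -0.5]; 0.52 [-0.6  0.3  0.9]; 0.39 [-0.3  0.   0.9]; 0.26 [ 0.3 -0.5  0.6]; 0.13 [-0.7 -0.4 -0.1]; 0.0 [-1.6  0.3  9.7]; 48.4917 [  1.93826988 -23.93879527] 53.98355594847709
```

```bash
python3 - <<'E'
from h import *
move_l(W(0,-25,48),speed=30); wait(.3); print(force(),get_obs()["tcp_pos"][2])
move_l(W(0,-25,130),speed=200); wait(.3)
goto(W(-90,-25,200),[180,0,YAW-180])
s=get_image("scene"); im=get_image("wrist")
b=cv2.resize(s[150:290,210:350,::-1],None,fx=4,fy=4,interpolation=cv2.INTER_CUBIC); 
w=cv2.resize(im[:,:,::-1],(800,600))[:560,240:480] 
cv2.imwrite("pics/s5.png",np.hstack([b,w]))
print(get_obs()["t"])
E
```

```text
[-5.62222076 10.4472055  25.72966985] 53.80474774760735
50.5667
```

View pics/s5.png

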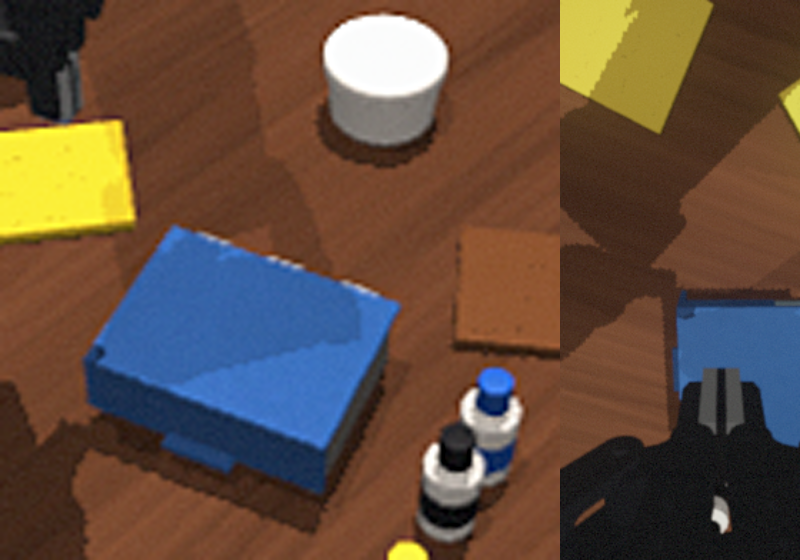

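The cover is fully shut and level, with the tip stopping at 54 mm. The pot and droppers are where they were, and the gripper is clear.

```bash
python3 -c "
from station import *
print(sign_off())"
```

```text
the job is handed in; nothing more can be done
None
```

The four tiles were tapped flush against the back and side guides, the blue cover is fully shut, and the job was handed in at about 51 s of the 69 s allowed. The pot and droppers were not moved; the pen was not in the last picture, but the arm never worked near it.

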